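# Show the button tubes on the tilting tray, then put them away

### The job

The tailor wants his button tubes shown at the counter and then put away. Bring the tilting tray level, stand every button tube from the desk fully home in its wells, raise the tray by its handle to 40 degrees (the red mark on its scale), keep it still there for two seconds with all the tubes in it, and lower it until it is level again. Then move every tube, upright and fully home, into the wells of the dark storage rack, and leave the other things on the desk alone.

Things in the scene. Friction and masses are not known exactly. Their poses are not given: they have to be found in the camera images.
- tray (a joint): tilt of the wooden presentation tray in radians: 0 = level on its stand (it rests on a stop there), growing as its near, handle edge is raised; 40 degrees = 0.698. The hinge runs along the tray's far lower edge and is stiff: the tray stays where it is left; raising the handle takes about 4 to 8 N, lowering it about 2 to 4 N. Upper stop at 1.05. A red pointer on either side of the tray moves over a white scale with a black mark every 10 degrees and a broad red mark at 40.
- tray_handle (a point): middle of the tray's brass handle, a round bar 12 mm thick and 110 mm long that runs along the tray's y axis, 58 mm out from the tray's near face and free all round; 148 mm from the hinge line along the tray and 35 mm above the tray's underside. When the tray is level the bar's axis is 55 mm above the desk. The bar may turn, and creep a few millimetres, between the fingers as the tray tilts, so check the angle reached.
- stand_hinge (a point): middle of the hinge line on the fixed stand (20 mm above the desk), below the tray's far edge. Its y axis is the hinge axis; its x axis is level and points from the handle towards the hinge.
- tray_mid (a point): centre of the underside of the tray, a light wooden block 90 x 240 x 45 mm (x, y, z) with three round wells in a row along y; axes turn with the tray. Underside 20 mm above the desk when level. A tube fully home in the tray has its middle 50 mm above this point's plane.
- tray_well0 (a point): centre of the mouth of a tray well (at y = -75 mm in the tray), on the tray's top face, 65 mm above the desk when level; well 52 mm across, 35 mm deep, mouth chamfered 3 mm; axes as the tray's.
- tray_well1 (a point): centre of the mouth of a tray well (at y = 0 mm in the tray), on the tray's top face, 65 mm above the desk when level; well 52 mm across, 35 mm deep, mouth chamfered 3 mm; axes as the tray's.
- tray_well2 (a point): centre of the mouth of a tray well (at y = 75 mm in the tray), on the tray's top face, 65 mm above the desk when level; well 52 mm across, 35 mm deep, mouth chamfered 3 mm; axes as the tray's.
- rack_well0 (a point): centre of the mouth of a storage-rack well (at x = -75 mm along the rack), 45 mm above the desk; well 52 mm across, 35 mm deep, mouth chamfered 3 mm. The rack is a dark wooden block 240 x 80 x 45 mm, fixed, its wells in a row along its x axis. A tube fully home has its middle 5 mm above the mouth.
- rack_well1 (a point): centre of the mouth of a storage-rack well (at x = 0 mm along the rack), 45 mm above the desk; well 52 mm across, 35 mm deep, mouth chamfered 3 mm. The rack is a dark wooden block 240 x 80 x 45 mm, fixed, its wells in a row along its x axis. A tube fully home has its middle 5 mm above the mouth.
- rack_well2 (a point): centre of the mouth of a storage-rack well (at x = 75 mm along the rack), 45 mm above the desk; well 52 mm across, 35 mm deep, mouth chamfered 3 mm. The rack is a dark wooden block 240 x 80 x 45 mm, fixed, its wells in a row along its x axis. A tube fully home has its middle 5 mm above the mouth.
- tube_red_mid (a point): middle (half-way up, on the axis) of the button tube with red buttons: capped cylinder 48 mm across, 80 mm tall, 0.08 to 0.15 kg, heavy at the foot, black cap with one red sample button on top (3 mm more), red lower end; z points to the cap. Stands on the desk at the start, or is absent.
- tube_blue_mid (a point): middle (half-way up, on the axis) of the button tube with blue buttons: capped cylinder 48 mm across, 80 mm tall, 0.08 to 0.15 kg, heavy at the foot, black cap with one blue sample button on top (3 mm more), blue lower end; z points to the cap. Stands on the desk at the start, or is absent.
- tube_yellow_mid (a point): middle (half-way up, on the axis) of the button tube with yellow buttons: capped cylinder 48 mm across, 80 mm tall, 0.08 to 0.15 kg, heavy at the foot, black cap with one yellow sample button on top (3 mm more), yellow lower end; z points to the cap. Stands on the desk at the start, or is absent.
- tube_white_mid (a point): middle (half-way up, on the axis) of the button tube with white buttons: capped cylinder 48 mm across, 80 mm tall, 0.08 to 0.15 kg, heavy at the foot, black cap with one white sample button on top (3 mm more), white lower end; z points to the cap. Stands on the desk at the start, or is absent.
- chalk_tin: round white chalk tin, 32 mm across, 24 mm high, lying among the tubes; leave it alone. Origin: centre of its underside
- spool_navy: navy thread spool, 38 mm across, 60 mm high, standing; leave it alone. Origin: centre of its underside
- spool_plum: plum thread spool, 38 mm across, 60 mm high, standing; leave it alone. Origin: centre of its underside
- clapper: tailor's wooden pressing clapper, 240 x 60 x 35 mm, lying; leave it alone. Origin: centre of its underside
- tape_case: round yellow tape-measure case, 64 mm across, 24 mm high; leave it alone. Origin: centre of its underside
- shears: tailor's shears lying flat, about 240 mm long, 12 mm high; leave it alone. Origin: centre of its underside
There are look-alikes about, which are no part of the job. Of the things shaped like the part that bears tube_blue_mid, the blue one is meant. What is shaped like the part that bears tube_yellow_mid but green is not meant.

How it is judged:
On the way, in this order (a step that is already met when the one before it is completed fails the run):
1. every tube present is home in the level tray (value of joint tray below 0.06 rad and x of tube_red_mid in the frame of tray_mid between -0.02 and 0.02 m and y of tube_red_mid in the frame of tray_mid between -0.1 and 0.1 m and z of tube_red_mid in the frame of tray_mid between 0.035 and 0.058 m and x of tube_blue_mid in the frame of tray_mid between -0.02 and 0.02 m and y of tube_blue_mid in the frame of tray_mid between -0.1 and 0.1 m and z of tube_blue_mid in the frame of tray_mid between 0.035 and 0.058 m and x of tube_yellow_mid in the frame of tray_mid between -0.02 and 0.02 m and y of tube_yellow_mid in the frame of tray_mid between -0.1 and 0.1 m and z of tube_yellow_mid in the frame of tray_mid between 0.035 and 0.058 m and x of tube_white_mid in the frame of tray_mid between -0.02 and 0.02 m and y of tube_white_mid in the frame of tray_mid between -0.1 and 0.1 m and z of tube_white_mid in the frame of tray_mid between 0.035 and 0.058 m), for 0.3 s.
2. the loaded tray is held still at 40 degrees (within 5) for at least one second, all tubes in it (value of joint tray between 0.611 and 0.785 rad and velocity of joint tray between -0.06 and 0.06 rad/s and x of tube_red_mid in the frame of tray_mid between -0.02 and 0.02 m and y of tube_red_mid in the frame of tray_mid between -0.1 and 0.1 m and z of tube_red_mid in the frame of tray_mid between 0.035 and 0.058 m and x of tube_blue_mid in the frame of tray_mid between -0.02 and 0.02 m and y of tube_blue_mid in the frame of tray_mid between -0.1 and 0.1 m and z of tube_blue_mid in the frame of tray_mid between 0.035 and 0.058 m and x of tube_yellow_mid in the frame of tray_mid between -0.02 and 0.02 m and y of tube_yellow_mid in the frame of tray_mid between -0.1 and 0.1 m and z of tube_yellow_mid in the frame of tray_mid between 0.035 and 0.058 m and x of tube_white_mid in the frame of tray_mid between -0.02 and 0.02 m and y of tube_white_mid in the frame of tray_mid between -0.1 and 0.1 m and z of tube_white_mid in the frame of tray_mid between 0.035 and 0.058 m), for 1 s.
3. the tray is level again (within 3 degrees), all tubes still in it (value of joint tray below 0.052 rad and x of tube_red_mid in the frame of tray_mid between -0.02 and 0.02 m and y of tube_red_mid in the frame of tray_mid between -0.1 and 0.1 m and z of tube_red_mid in the frame of tray_mid between 0.035 and 0.058 m and x of tube_blue_mid in the frame of tray_mid between -0.02 and 0.02 m and y of tube_blue_mid in the frame of tray_mid between -0.1 and 0.1 m and z of tube_blue_mid in the frame of tray_mid between 0.035 and 0.058 m and x of tube_yellow_mid in the frame of tray_mid between -0.02 and 0.02 m and y of tube_yellow_mid in the frame of tray_mid between -0.1 and 0.1 m and z of tube_yellow_mid in the frame of tray_mid between 0.035 and 0.058 m and x of tube_white_mid in the frame of tray_mid between -0.02 and 0.02 m and y of tube_white_mid in the frame of tray_mid between -0.1 and 0.1 m and z of tube_white_mid in the frame of tray_mid between 0.035 and 0.058 m), for 0.3 s.
At the end, for the whole second after the job is handed in: Every tube present stands in a well of the storage rack, upright within 0.15 rad, at rest (below 0.02 m/s) and home to within 8 mm of full depth; the tray is level within 0.052 rad (x of tube_red_mid in the frame of rack_well1 between -0.1 and 0.1 m and y of tube_red_mid in the frame of rack_well1 between -0.02 and 0.02 m and z of tube_red_mid in the frame of rack_well1 between -0.01 and 0.013 m and angle between each of tube_red_mid, tube_blue_mid, tube_yellow_mid, tube_white_mid's own z axis and vertical below 0.15 rad and linear speed of each of tube_red, tube_blue, tube_yellow, tube_white below 0.02 m/s and x of tube_blue_mid in the frame of rack_well1 between -0.1 and 0.1 m and y of tube_blue_mid in the frame of rack_well1 between -0.02 and 0.02 m and z of tube_blue_mid in the frame of rack_well1 between -0.01 and 0.013 m and x of tube_yellow_mid in the frame of rack_well1 between -0.1 and 0.1 m and y of tube_yellow_mid in the frame of rack_well1 between -0.02 and 0.02 m and z of tube_yellow_mid in the frame of rack_well1 between -0.01 and 0.013 m and x of tube_white_mid in the frame of rack_well1 between -0.1 and 0.1 m and y of tube_white_mid in the frame of rack_well1 between -0.02 and 0.02 m and z of tube_white_mid in the frame of rack_well1 between -0.01 and 0.013 m and value of joint tray below 0.052 rad); the robot touches nothing.
It fails at once if a bystander on the desk is moved by more than 40 mm (distance of any of chalk_tin, spool_navy, spool_plum, clapper, tape_case, shears from where it was at the start of the episode above 0.04 m).
Of tube_red, tube_blue, tube_yellow, tube_white only 2 to 3 are there at a start; the rules pass over those that are not, and their reading is None.
At some moment in a run one of tube_red, tube_blue, tube_yellow, tube_white may be knocked a few centimetres aside while the robot is not near it.
Once in a run the grip may slacken for a moment while it holds something.
It also fails if it takes over 210 s, if anything falls off the work surface, if the arm or the gripper's body presses on something with over 40 N, if the wrist force passes 120 N, or if a joint passes its speed limit or range.

### The arm

A 6-joint arm with a two-finger parallel gripper is mounted at the origin on the work surface. World frame = base frame: x ahead of the robot, y to its left, z up, the work surface at z = 0. Lengths are in m, angles in rad, forces in N, time in s.
With the tool pointing down it reaches from about 0.35 to 0.925 m from the base axis. Payload 6.4 kg.
Tool frame: the origin (TCP) lies between the finger pads; the fingertips stand 17 mm ahead of it and the grasp point (between the pads) lies 2 mm behind it; z points along the fingers, y is the line along which they close (so a half turn about z gives the same grasp; the last joint's range is limited). The gripper opens to 85 mm and grips with 20 to 120 N. Pads are 22 mm wide; open, the fingers measure 114 mm over their backs; the gripper's body (76 mm by 85 mm) begins 54 mm behind the grasp point. The pads swing forward as they close: fully open they stand 13 mm farther back than shut.
Start: joints at [1.029, 0.245, 1.558, -0, 1.339, -0.174], TCP at [0.234, 0.607, 0.248] pointing down, gripper open.
Joint ranges: [-3.13, 3.13], [-1.02, 2.26], [0.13, 2.54], [-0.95, 4.09], [0.21, 2.88], [-2.74, 2.74]. Speed limits (rad/s): [2.57, 2.57, 3.14, 3.14, 3.14, 3.14].

### API

Orientations are given as a rotation vector (axis times angle).
In Python, from plant import r gives the robot as it stands. Calls block until the motion is done:
- r.move_to(position, orientation): joint-space move of the TCP to a pose.
- r.movel(position, velocity=0.15, rotation=None, max_force=None): straight line of the TCP; rotation=None keeps the orientation; velocity is the mean speed in m/s. With max_force (N) it stops when the force on the tool has changed by that much, and returns True; else False.
- r.set_joints(angles): joint-space move.
- r.open() and r.close(squeeze=None): open the fingers fully, or close them until they stop; squeeze is the grip in N (None keeps the last).
- r.dwell(seconds).
- r.inverse_kinematics(position, orientation): joint angles nearest the present ones, or None.
- r.read_state(): the state.
- r.snapshot(name): name is "scene" or "top" or "wrist"; returns the picture (480x640x3 uint8, blue, green, red); there is no depth.
- r.camera_info(name): a dict with "camera_matrix" (3x3 intrinsics, pixels), "extrinsics" (4x4, takes a point from camera to world coordinates); the wrist camera has in their place "mount" (4x4, takes a point from camera to tool coordinates, whose origin is the TCP and whose axes are the flange's). Camera axes: x right, y down, z forward; pixel columns grow to the right and rows downward; lengths in m; the calibration is good to about 2 mm. A picture is of the moment at which its call begins: read the wrist's pose just before it. camera_info takes no time and is no camera call.
A pose or a line that the arm cannot do raises r.MotionError and nothing moves.
- r.job_done(): hands the job in; it is judged then, once.
Trained networks look in the newest picture that a camera, given by its name, has taken for a name from the list of things; names that differ only in an ending like _2 or _b are one class to them, and where a whole thing is asked for, a point or a joint stands for the part that bears it (a point fixed in the world has none). Each returns a list of dicts, best first, with "conf" (0 to 1); they miss things now and then, are a little off and sometimes report something else, mostly with a low value. They report only what shows in the picture. A call takes as long as a camera call. They do not tell look-alikes from the thing itself.
- r.search_frame(camera, label): "xy" ([column, row] in pixels, amid what is visible of it).
- r.landmark_of(camera, label): "xy" ([column, row] in pixels: a listed point, or the origin of a listed thing).
The state is a dict: "t": time; "joint_positions": joint angles; "joint_velocities": joint speeds; "effort": joint torques, N m; "tcp_pos": TCP position; "eef_rot": TCP orientation; "contact_force": force on the tool from outside, world axes, zero at the start; "wrist_torque": the same for the moment, N m; "grip_width": opening from 0.0 (shut) to 1.0 (fully open); "finger_force": force on a finger pad.
Only numpy, scipy, OpenCV 4.12 (cv2) and the standard library are available. Lean on these libraries where they do the work, as an engineer would, in place of code of your own. Each camera call takes 0.05 s, during which the arm holds its last target. There are 200 camera calls.

## Working session

There is one attempt and no reset: what is moved stays moved. The work goes in short steps, each a Python script; the robot and the scene stay as the last script left them, time stands still between calls to the robot, and variables do not carry over. Pictures are saved under pics/ and viewed, at most 14 in all, crops included, and the job is handed in when it is done.

```bash
mkdir -p pics; ls
cat > h.py <<'E'
import numpy as np, cv2
from scipy.spatial.transform import Rotation as R
from plant import r
def cam(name):
    i=r.camera_info(name); K=np.array(i["camera_matrix"])
    if "extrinsics" in i: T=np.array(i["extrinsics"])
    else:
        s=r.read_state(); W=np.eye(4); W[:3,:3]=R.from_rotvec(s["eef_rot"]).as_matrix(); W[:3,3]=s["tcp_pos"]
        T=W@np.array(i["mount"])
    return K,T
def ray(K,T,xy,z):
    d=T[:3,:3]@np.linalg.solve(K,[xy[0],xy[1],1]); o=T[:3,3]
    return o+d*(z-o[2])/d[2]
def proj(K,T,p):
    c=T[:3,:3].T@(np.asarray(p)-T[:3,3]); u=K@c; return u[:2]/u[2]
E
python3 - <<'E'
from h import *
for n in ["scene","top"]:
    C=cam(n); cv2.imwrite(f"pics/{n}0.png",r.snapshot(n)); print(n,C[1][:3,3].round(3), C[1][:3,2].round(2))
    for l,z in dict(stand_hinge=.02,tray_handle=.055,tray_mid=.02,tray_well0=.065,tray_well1=.065,tray_well2=.065,rack_well0=.045,rack_well1=.045,rack_well2=.045,tube_red_mid=.04,tube_blue_mid=.04,tube_yellow_mid=.04,tube_white_mid=.04,chalk_tin=0,spool_navy=0,spool_plum=0,clapper=0,tape_case=0,shears=0).items():
        print(l,[(round(d["conf"],2),np.round(d["xy"]).astype(int).tolist(),ray(*C,d["xy"],z)[:2].round(3).tolist()) for d in r.landmark_of(n,l)[:5]])
print(r.read_state()["t"])
E
```

```text
pics
scene [1.237 0.393 1.014] [-0.56 -0.29 -0.78]
stand_hinge [(0.66, [294, 276], [0.631, 0.039])]
tray_handle [(0.92, [322, 216], [0.472, 0.034])]
tray_mid [(0.77, [305, 260], [0.579, 0.041])]
tray_well0 [(0.97, [275, 241], [0.592, -0.027]), (0.95, [300, 254], [0.599, 0.039]), (0.77, [332, 266], [0.6, 0.117])]
tray_well1 [(0.97, [275, 241], [0.592, -0.027]), (0.95, [300, 254], [0.599, 0.039]), (0.77, [332, 266], [0.6, 0.117])]
tray_well2 [(0.97, [275, 241], [0.592, -0.027]), (0.95, [300, 254], [0.599, 0.039]), (0.77, [332, 266], [0.6, 0.117])]
rack_well0 [(0.91, [213, 170], [0.439, -0.291]), (0.6, [194, 187], [0.511, -0.3]), (0.6, [172, 210], [0.599, -0.306])]
rack_well1 [(0.91, [213, 170], [0.439, -0.291]), (0.6, [194, 187], [0.511, -0.3]), (0.6, [172, 210], [0.599, -0.306])]
rack_well2 [(0.91, [213, 170], [0.439, -0.291]), (0.6, [194, 187], [0.511, -0.3]), (0.6, [172, 210], [0.599, -0.306])]
tube_red_mid [(0.63, [273, 239], [0.571, -0.045]), (0.19, [193, 190], [0.518, -0.299])]
tube_blue_mid [(0.76, [470, 360], [0.673, 0.444]), (0.63, [482, 280], [0.48, 0.415]), (0.63, [170, 208]
[... 1727 characters left out ...]
2, 228], [0.586, 0.403]), (0.92, [134, 274], [0.49, 0.414]), (0.57, [126, 182], [0.687, 0.442])]
tube_yellow_mid [(0.67, [157, 330], [0.377, 0.362]), (0.66, [200, 291], [0.453, 0.279])]
tube_white_mid [(0.97, [210, 222], [0.598, 0.262]), (0.7, [183, 263], [0.511, 0.315]), (0.22, [316, 223], [0.591, 0.039])]
chalk_tin [(0.52, [184, 262], [0.521, 0.324])]
spool_navy [(0.74, [426, 162], [0.737, -0.21]), (0.46, [315, 224], [0.599, 0.041])]
spool_plum [(0.64, [405, 142], [0.785, -0.165])]
clapper [(0.92, [468, 366], [0.292, -0.269])]
tape_case [(0.69, [266, 321], [0.392, 0.148]), (0.39, [318, 206], [0.64, 0.035])]
shears [(0.88, [286, 143], [0.787, 0.104]), (0.27, [313, 264], [0.511, 0.048])]
2.0
```

View pics/scene0.png

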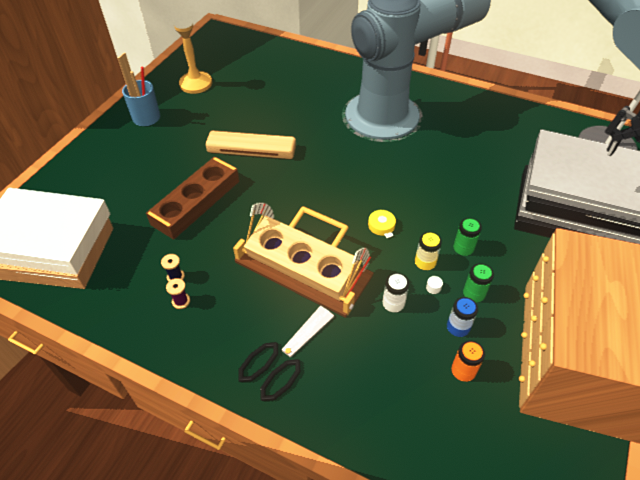

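View pics/top0.png

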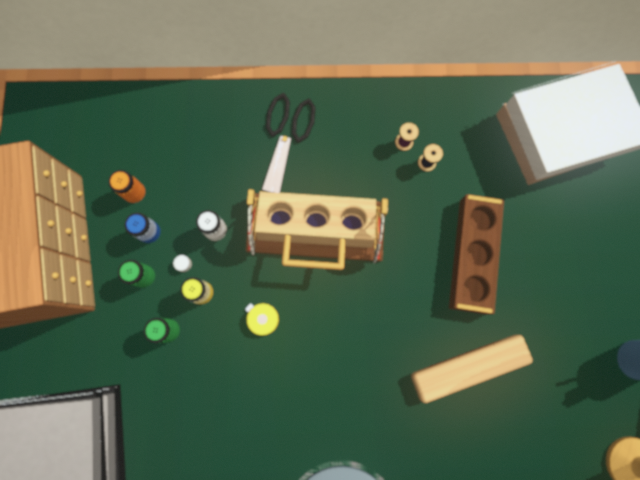

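```bash
python3 -c "
import cv2,numpy as np
a=cv2.imread('pics/scene0.png')[200:390,370:520];b=cv2.imread('pics/top0.png')[160:350,100:250]
c=cv2.imread('pics/scene0.png')[195:305,230:360]
cv2.imwrite('pics/c0.png',np.hstack([cv2.resize(a,(370,470)),cv2.resize(b,(370,470))]))
cv2.imwrite('pics/c1.png',cv2.resize(c,(650,550),interpolation=2))"
```

```text
(no output)
```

View pics/c0.png

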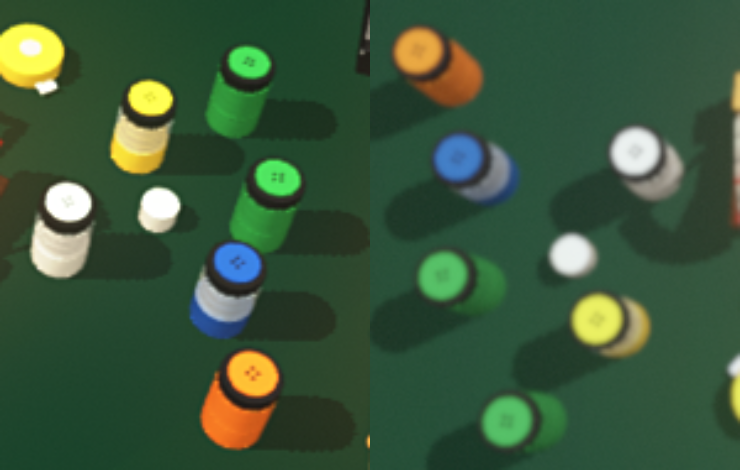

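View pics/c1.png

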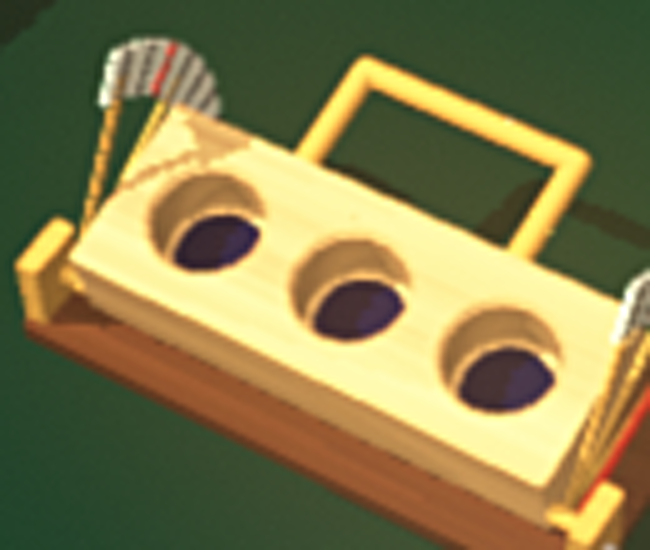

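Scene: the tray (270–370, 240–280) is slightly tilted and its handle is at (322,216). The rack wells are at (213,170), (194,187) and (172,210).

Tube candidates, by scene pixel:
- yellow (427,254): wanted
- white (397,290): wanted
- blue (462,318): wanted
- green (468,238) and (480,283): look-alikes
- orange (468,360): one solid colour with no pale band, so not the red tube

The crop confirms these choices, and red is absent.

```bash
cat > fit.py <<'E'
from h import *
from scipy.optimize import least_squares
# hinge-frame points of the tray
TP=dict(tray_handle=(-.148,0,.035),tray_mid=(-.045,0,0),tray_well0=(-.045,-.075,.045),tray_well1=(-.045,0,.045),tray_well2=(-.045,.075,.045))
def traypt(p,q):
    x,y,yaw,t=p; 
    return np.array([x,y,.02])+R.from_euler('z',yaw).apply(R.from_euler('y',t).apply(q))
def fit_tray(obs,hinge=None):
    # obs: list (K,T,name,xy)
    def f(p):
        if hinge is not None: p=[*hinge,p[0]]
        return np.concatenate([proj(K,T,traypt(p,TP[n]) if n!='stand_hinge' else [p[0],p[1],.02])-xy for K,T,n,xy in obs])
    s=least_squares(f,[.63,.036,0,.2] if hinge is None else [.2],loss='soft_l1',f_scale=2)
    return s.x,f(s.x).round(1)
def sight(cams,hinge=None,snap=True):
    obs=[]
    for n in cams:
        r.snapshot(n) if snap else 0; C=cam(n)
        for l in ['tray_handle','tray_mid']:
            d=r.landmark_of(n,l)
            if d and d[0]['conf']>.4: obs.append((*C,l,np.array(d[0]['xy'])))
    return obs
E
python3 - <<'E'
from fit import *
S=cam('scene');T=cam('top')
o=[(*S,n,np.array(x)) for n,x in [('stand_hinge',(294,276)),('tray_handle',(322,216)),('tray_mid',(305,260)),('tray_well0',(275,241)),('tray_well1',(300,254)),('tray_well2',(332,266))]]
o+=[(*T,n,np.array(x)) for n,x in [('stand_hinge',(319,205)),('tray_handle',(312,261)),('tray_mid',(316,219)),('tray_well0',(354,215)),('tray_well1',(316,214)),('tray_well2',(280,211))]]
p,e=fit_tray(o);print(p.round(3),e, [traypt(p,q).round(3) for q in TP.values()])
def tri(a,b):
    A=[];B=[]
    for (K,C),xy in ((S,a),(T,b)):
        d=C[:3,:3]@np.linalg.solve(K,[*xy,1]);d/=np.linalg.norm(d);P=np.eye(3)-np.outer(d,d);A.append(P);B.append(P@C[:3,3])
    return np.linalg.lstsq(np.vstack(A),np.hstack(B),rcond=None)[0].round(3)
for n,a,b in [('yel',(427,254),(200,291)),('white',(397,290),(210,222)),('blue',(462,318),(142,228)),('rk',(213,170),(475,290)),('rk',(194,187),(478,252)),('rk',(172,210),(483,217)),('h',(322,216),(312,261))]: print(n,tri(a,b))
a=np.pi-0 
for rv in [(0,np.pi,0)]: pass
s=r.read_state();print(R.from_rotvec(s['eef_rot']).as_matrix().round(2),s['tcp_pos'])
E
```

```text
[ 0.634  0.039 -0.073  0.275] [-0.9  1.5  0.7  0.1 -2.   0.5 -4.6 -1.8 -0.4 -1.5 -2.1  0.3 -2.8  0.6
  0.7  0.4 -0.9  4.8 -1.5  0.1 -0.5 -0.9 -1.4  0.1] [array([0.502, 0.048, 0.094]), array([0.591, 0.042, 0.032]), array([ 0.598, -0.034,  0.076]), array([0.604, 0.041, 0.076]), array([0.609, 0.116, 0.076])]
yel [0.453 0.283 0.028]
white [0.592 0.26  0.056]
blue [0.587 0.403 0.038]
rk [ 0.446 -0.282  0.051]
rk [ 0.521 -0.29   0.058]
rk [ 0.597 -0.309  0.042]
h [0.503 0.048 0.095]
[[-0.93  0.36 -0.  ]
 [ 0.36  0.93 -0.  ]
 [ 0.   -0.   -1.  ]] [0.2337057  0.60653859 0.24827847]
```

```bash
cat >> h.py <<'E'
def rot(phi,tilt=0,lean=0.):
    """tool down; fingers close along world direction at angle phi; tilt turns about the axis (horizontal) perpendicular to closing"""
    y=np.array([np.cos(phi),np.sin(phi),0]);z=np.array([0,0,-1.]);x=np.cross(y,z)
    M=np.column_stack([x,y,z]); 
    return (R.from_rotvec(x*tilt)*R.from_matrix(M))
def rv(*a): return rot(*a).as_rotvec()
def bestphi(p,phi,tilt=0):
    """pick phi or phi+pi with IK, wrist nearest mid"""
    best=None
    for f in (phi,phi+np.pi):
        q=r.inverse_kinematics(list(p),rot(f,tilt).as_rotvec())
        if q is not None and (best is None or abs(q[5])<best[0]): best=(abs(q[5]),f)
    return best and best[1]
def st():
    s=r.read_state(); print('t%.1f'%s['t'],np.round(s['tcp_pos'],4),'grip %.2f'%s['grip_width'],np.round(s['finger_force'],1),'F',np.round(s['contact_force'],1)); return s
E
python3 - <<'E'
from fit import *
print('wrist mount',np.round(r.camera_info('wrist')['mount'],3))
yaw=-.073
p=[.495,.048,.2]; f=bestphi(p,yaw); print(f)
r.close(20); r.move_to(p,rv(f)); r.movel([.495,.048,.13]); st()
print(r.movel([.492,.048,.068],velocity=.04,max_force=12)); st()
r.movel([.492,.048,.16]); r.open()
p=[.50,.045,.30]; r.move_to(p,rv(f)); r.dwell(.2)
cv2.imwrite('pics/w1.png',r.snapshot('wrist')); C=cam('wrist')
for l,z in dict(tray_handle=.055,tray_mid=.02,tray_well1=.065,stand_hinge=.02).items():
    print(l,[(round(d["conf"],2),np.round(d["xy"]).astype(int).tolist(),ray(*C,d["xy"],z)[:2].round(4).tolist()) for d in r.landmark_of('wrist',l)[:5]])
o=sight(['scene','top'],1); q,e=fit_tray(o,(.634,.039,-.073)); print(q,e); st()
E
```

```text
wrist mount [[ 0.    -0.963 -0.27   0.068]
 [ 1.     0.     0.     0.   ]
 [-0.    -0.27   0.963 -0.125]
 [ 0.     0.     0.     1.   ]]
-0.073
t5.6 [0.4955 0.0482 0.1306] grip 0.00 0.0 F [-0.3  0.2  0.2]
True
t6.8 [0.4915 0.0482 0.0778] grip 0.00 3.3 F [-3.   1.1  6.3]
tray_handle [(0.59, [318, 202], [0.494, 0.048]), (0.26, [417, 132], [0.6013, 0.1133])]
tray_mid [(0.65, [402, 198], [0.5928, 0.0397])]
tray_well1 [(0.78, [406, 274], [0.5867, -0.0384]), (0.68, [417, 130], [0.5986, 0.1148]), (0.56, [413, 206], [0.5943, 0.0377])]
stand_hinge [(0.89, [439, 200], [0.6359, 0.034]), (0.35, [542, 328], [0.7739, -0.146])]
[0.11137485] [ 3.1  0.  -2.6 -2.3]
t9.6 [0.5   0.045 0.3  ] grip 1.00 0.0 F [ 0.5 -0.1  0. ]
```

View pics/w1.png

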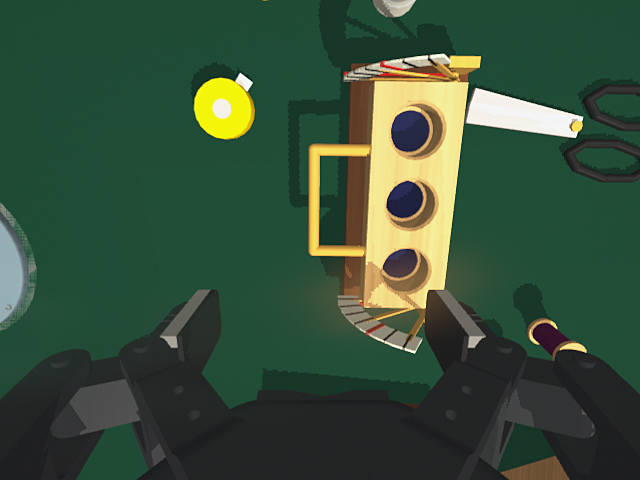

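The pressed tray now lies level: the fingertips stopped at z≈0.061, which is the level height of the bar top. The wrist picture shows wells at (417,132), (412,205) and (407,270), and the bar at x≈315. Next I look over each tube.

```bash
cat >> h.py <<'E'
def look(label,g,phi,z=.25,rep=2,pz=.04,tag=None,off=(0,0)):
    """go above guess, look with wrist camera, return refined xy of label nearest the guess"""
    g=np.array(g[:2],float)
    for k in range(rep):
        r.move_to([g[0]+off[0],g[1]+off[1],z],rv(phi)); r.dwell(.1)
        im=r.snapshot('wrist'); C=cam('wrist'); L=r.landmark_of('wrist',label)
        c=[(np.linalg.norm(ray(*C,d['xy'],pz)[:2]-g),d) for d in L]
        c=[x for x in c if x[0]<.05]
        if not c: print(label,'not seen near',g,[d['xy'] for d in L]); continue
        d=min(c,key=lambda x:x[0])[1]; g=ray(*C,d['xy'],pz)[:2]; u=np.round(d['xy']).astype(int)
        print(label,g.round(4),round(d['conf'],2),u)
    if tag: cv2.imwrite(f'pics/{tag}.png',im)
    return g
E
python3 - <<'E'
from h import *
T=cam('top'); print('cabinet foot',ray(*T,(95,305),0)[:2],ray(*T,(80,170),0)[:2])
ims=[]
for l,g,f in [('tube_white_mid',(.592,.26),0),('tube_yellow_mid',(.453,.283),0),('tube_blue_mid',(.587,.403),1.7)]:
    f=bestphi([*g,.25],f); print('phi',f)
    look(l,g,f,tag='look_'+l[5:8]); ims.append(cv2.imread(f'pics/look_{l[5:8]}.png')[:400,120:520])
cv2.imwrite('pics/look3.png',cv2.resize(np.hstack(ims),(800,267)))
st()
E
```

```text
cabinet foot [0.43116373 0.50742874] [0.73014523 0.56200469]
phi 0
tube_white_mid not seen near [0.592 0.26 ] []
tube_white_mid not seen near [0.592 0.26 ] []
phi 0
tube_yellow_mid not seen near [0.453 0.283] []
tube_yellow_mid not seen near [0.453 0.283] []
phi 1.7
tube_blue_mid not seen near [0.587 0.403] [[347.8, 295.7]]
tube_blue_mid not seen near [0.587 0.403] [[341.6, 293.9]]
t14.6 [0.587 0.403 0.25 ] grip 1.00 0.0 F [ 0.2 -1.3  0.4]
```

View pics/look3.png

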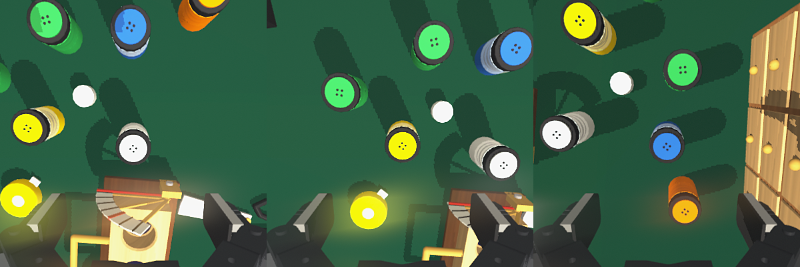

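The picture shows white, yellow and blue each near pixel (320,220) of its own view, so the guesses were good. The green and orange look-alikes are apart from them. The network misses them from this close, so I use the coloured button disc (z = 0.083) instead.

```bash
cat >> h.py <<'E'
HS=dict(white=((0,0,170),(180,60,255)),yellow=((22,120,120),(34,255,255)),blue=((100,120,90),(120,255,255)))
def button(im,C,col,g,z=.083,R0=.05):
    """xy of the coloured button disc nearest guess g at height z"""
    m=cv2.inRange(cv2.cvtColor(im,cv2.COLOR_BGR2HSV),*[np.array(x,np.uint8) for x in HS[col]])
    m=cv2.morphologyEx(m,cv2.MORPH_CLOSE,np.ones((7,7))) if 0 else m
    best=None
    for c in cv2.findContours(m,cv2.RETR_EXTERNAL,cv2.CHAIN_APPROX_NONE)[0]:
        if cv2.contourArea(c)<250: continue
        h=cv2.convexHull(c); M=cv2.moments(h); u=(M['m10']/M['m00'],M['m01']/M['m00']); (a,b)=cv2.fitEllipse(c)[1]
        p=ray(*C,u,z)[:2]; d=np.linalg.norm(p-g[:2])
        if d<R0 and (best is None or d<best[0]): best=(d,p,u,round(a),round(b))
    return best
def find(col,g,phi,z=.25,rep=2,bz=.083):
    g=np.array(g[:2],float)
    for k in range(rep):
        r.move_to([*g,z],rv(phi)); r.dwell(.1); im=r.snapshot('wrist'); b=button(im,cam('wrist'),col,g,bz)
        if b is None: print(col,'NOT FOUND near',g); return None
        print(col,b[1].round(4),np.round(b[2]),b[3:]); g=b[1]
    return g
E
python3 - <<'E'
from h import *
for c,g,f in [('white',(.592,.26),0),('yellow',(.453,.283),0),('blue',(.587,.403),1.7)]:
    T=np.array(r.camera_info('wrist')['mount']); W=np.eye(4);W[:3,:3]=rot(f).as_matrix();W[:3,3]=[*g,.25]
    print(c,button(cv2.imread(f'pics/look_{"white yellow blue"[0:0]}{dict(white="whi",yellow="yel",blue="blu")[c]}.png'),(np.array(r.camera_info('wrist')['camera_matrix']),W@T),c,g))
E
```

```text
white (np.float64(0.0029163907195718366), array([0.589716  , 0.25818652]), (319.4791825336379, 221.82038588474228), 40, 41)
yellow (np.float64(0.0019230316587268339), array([0.45410316, 0.28457515]), (323.37158064116846, 218.02500309444235), 41, 41)
blue (np.float64(0.002238614894604494), array([0.58643102, 0.4008349 ]), (319.71535154274153, 218.84585230146686), 40, 41)
```

```bash
cat > wells.py <<'E'
from fit import *
def row(label,c0,yaw0,z,views,d0):
    """fit the row of three wells: centre + yaw (row direction d0 rotated by yaw)"""
    O=[]
    for (x,y,h,f) in views:
        r.move_to([x,y,h],rv(f)); r.dwell(.1); r.snapshot('wrist'); C=cam('wrist')
        for d in r.landmark_of('wrist',label):
            p=ray(*C,d['xy'],z)[:2]
            if d['conf']<.4: continue
            W=[np.array(c0)+k*.075*np.array([np.cos(d0+yaw0),np.sin(d0+yaw0)]) for k in (-1,0,1)]
            D=[np.linalg.norm(p-w) for w in W]
            if min(D)<.025: O.append((int(np.argmin(D))-1,p)); print(O[-1][0],p.round(4),round(d['conf'],2),np.round(d['xy']))
    s=least_squares(lambda q:np.concatenate([np.array(q[:2])+k*.075*np.array([np.cos(d0+q[2]),np.sin(d0+q[2])])-p for k,p in O]),[*c0,yaw0],loss='soft_l1',f_scale=.002)
    print(label,s.x.round(4)); return s.x
E
python3 - <<'E'
from wells import *
row('tray_well1',(.591,.04),-.075,.065,[(.57,.05,.28,0),(.59,.0,.30,-1.3),(.6,.04,.27,1.2)],np.pi/2)
row('rack_well1',(.521,-.293),-.18,.045,[(.52,-.28,.28,0-.1),(.52,-.30,.28,-1.7),(.5,-.28,.26,-1)],0)
r.snapshot('wrist')
st()
E
```

```text
0 [0.5905 0.0423] 0.88 [342. 218.]
-1 [ 0.5875 -0.0371] 0.79 [338. 290.]
1 [0.6014 0.114 ] 0.77 [355. 144.]
-1 [ 0.5864 -0.0357] 0.98 [354. 218.]
1 [0.6003 0.1114] 0.94 [221. 168.]
1 [0.5986 0.1152] 0.71 [395. 182.]
0 [0.5901 0.0406] 0.65 [319. 201.]
-1 [ 0.5864 -0.0362] 0.57 [245. 226.]
tray_well1 [ 0.5928  0.0393 -0.0875]
-1 [ 0.4466 -0.2884] 0.85 [254. 221.]
1 [ 0.5964 -0.3075] 0.76 [395. 225.]
0 [ 0.5202 -0.2978] 0.67 [323. 223.]
1 [ 0.5982 -0.3116] 0.93 [324. 128.]
-1 [ 0.4488 -0.2815] 0.76 [314. 270.]
0 [ 0.5211 -0.2974] 0.57 [320. 205.]
-1 [ 0.4478 -0.283 ] 0.97 [297. 253.]
0 [ 0.5231 -0.297 ] 0.94 [349. 200.]
1 [ 0.5981 -0.308 ] 0.94 [402. 140.]
rack_well1 [ 0.5223 -0.2968 -0.1632]
t23.7 [ 0.5002 -0.2802  0.2602] grip 1.00 0.0 F [-0.6  0.4 -0.3]
```

```bash
cat > pp.py <<'E'
from h import *
TW=(np.array([.592,.040]),-.083); RW=(np.array([.5223,-.2968]),-.163)
def tray_well(k): return TW[0]+k*.075*np.array([-np.sin(TW[1]),np.cos(TW[1])])
def rack_well(k): return RW[0]+k*.075*np.array([np.cos(RW[1]),np.sin(RW[1])])
GH=.062
def pick(col,g,phi,foot=0.):
    r.open(); g=find(col,g,phi,z=.25+foot,bz=.083+foot,rep=2)
    if g is None: return False
    r.movel([*g,.14+foot],velocity=.25); 
    if r.movel([*g,foot+GH],velocity=.1,max_force=8): print('touch on the way down'); st(); return False
    r.close(40); s=st(); 
    r.movel([*g,foot+GH+.09],velocity=.15); r.movel([*g,max(.22,foot+GH+.09)],velocity=.25); s=st()
    if s['grip_width']<.4: print('LOST'); return False
    return True
def place(w,phi,foot):
    r.move_to([*w,.22],rv(phi)); r.close(40); st()
    r.movel([*w,foot+GH+.045],velocity=.15)
    for dx,dy in [(0,0),(2,0),(-2,0),(0,2),(0,-2),(3,3),(-3,3),(3,-3),(-3,-3)]:
        p=w+np.array([dx,dy])/1000
        if r.read_state()['tcp_pos'][2]<foot+GH+.044: r.movel([*p,foot+GH+.04],velocity=.1)
        hit=r.movel([*p,foot+GH+.0],velocity=.05,max_force=10); s=st()
        if s['tcp_pos'][2]<foot+GH+.006: break
        print('not home, try next')
    r.open(); r.movel([*s['tcp_pos'][:2],foot+.2],velocity=.2)
    return s['tcp_pos'][2]<foot+GH+.006
E
python3 - <<'E'
from pp import *
f=0
if pick('white',(.5897,.2582),0): print(place(tray_well(-1),TW[1],.03))
r.snapshot('wrist'); cv2.imwrite('pics/p1.png',r.snapshot('wrist')); b=button(r.snapshot('wrist'),cam('wrist'),'white',tray_well(-1),.113); print(b,tray_well(-1))
E
```

```text
white [0.5898 0.2586] [322. 219.] (40, 41)
white [0.5897 0.2586] [322. 220.] (40, 41)
t28.4 [0.5901 0.2587 0.0628] grip 0.55 41.3 F [-1.2  0.1  4.2]
t29.6 [0.5897 0.2585 0.2197] grip 0.55 41.3 F [-0.8  0.  -1.6]
t30.9 [ 0.5859 -0.0336  0.2199] grip 0.55 41.3 F [-1.1  0.3 -0.8]
t32.5 [ 0.5851 -0.0346  0.0928] grip 0.55 41.8 F [-1.2  0.3  4.9]
True
(np.float64(0.0009214918049947885), array([ 0.58486213, -0.03468961]), (324.0737913486005, 237.3576881134133), 47, 49) [ 0.58578214 -0.03474181]
```

View pics/p1.png

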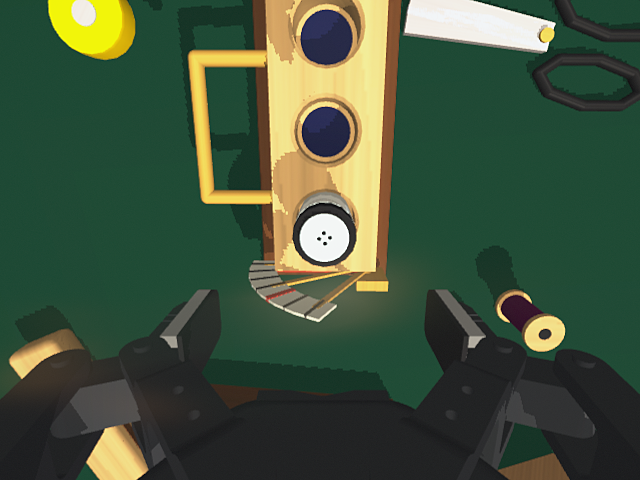

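White is home in the first well, with its button at (324,237). Next come yellow and blue.

Run:
```python
from pp import *
ok=pick('yellow',(.4541,.2846),0) and place(tray_well(0),TW[1],.03); print(ok)
if ok:
    ok=pick('blue',(.5864,.4008),1.7) and place(tray_well(1),TW[1],.03); print(ok)
w=tray_well(0); r.move_to([*w,.3],rv(TW[1])); r.dwell(.1); im=r.snapshot('wrist'); cv2.imwrite('pics/p2.png',im)
for c,k in (('white',-1),('yellow',0),('blue',1)): print(button(im,cam('wrist'),c,tray_well(k),.113),tray_well(k))
st()
```

```text
yellow [0.4544 0.2849] [321. 219.] (41, 42)
yellow [0.4543 0.2851] [322. 220.] (41, 41)
t38.0 [0.4546 0.2853 0.0627] grip 0.55 41.0 F [-1.1 -0.   5.5]
t39.1 [0.4542 0.285  0.2196] grip 0.55 41.4 F [ 0.4 -1.  -1.8]
t40.4 [0.5917 0.0413 0.22  ] grip 0.55 41.4 F [ 0.5  1.  -0.6]
t42.0 [0.5913 0.0401 0.0927] grip 0.55 41.8 F [-1.3 -0.3  4.8]
True
blue [0.5865 0.4009] [324. 219.] (40, 41)
blue [0.5863 0.401 ] [322. 220.] (40, 41)
t47.4 [0.5868 0.4012 0.0629] grip 0.55 41.4 F [-1.1 -0.1  2.9]
t48.5 [0.5863 0.401  0.22  ] grip 0.55 41.3 F [-0.6  0.4 -1.2]
t50.0 [0.5982 0.1155 0.2198] grip 0.55 41.4 F [-0.3 -0.1 -2.1]
t51.5 [0.5975 0.1148 0.0929] grip 0.55 41.8 F [-1.7  0.6  3.4]
True
(np.float64(0.0010526004905225949), array([ 0.58485053, -0.03425185]), (322.72937123169675, 291.4980189491817), 34, 36) [ 0.58578214 -0.03474181]
(np.float64(0.0010894428183466458), array([0.59091094, 0.0399712 ]), (322.73965324384784, 217.10109060402684), 38, 39) [0.592 0.04 ]
(np.float64(0.0012260708690774668), array([0.59715318, 0.11534986]), (322.85286323309134, 131.21223643276875), 41, 44) [0.59821786 0.11474181]
t53.5 [0.5911 0.0409 0.2974] grip 1.00 0.0 F [-0.3 -0.4 -0.8]
```

View pics/p2.png

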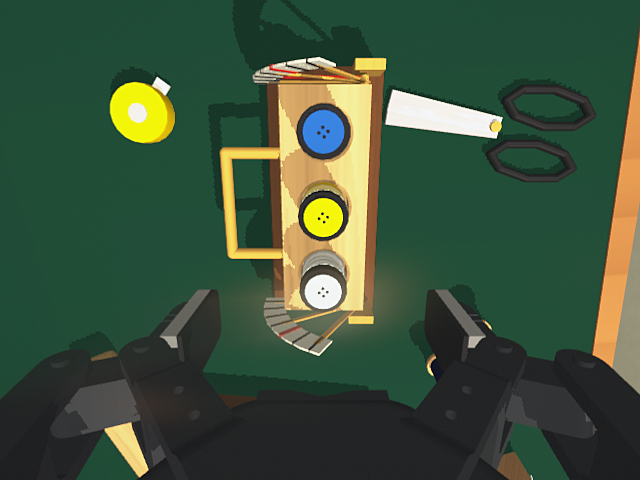

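All three are home: white (323,291), yellow (323,217) and blue (323,131). The handle bar is at about x=228. Now I check the raising path.

```bash
cat > tilt.py <<'E'
from pp import *
from fit import traypt,fit_tray,sight
H=(.6359,.0363,-.082)
def bar(t): return traypt((*H,t),(-.148,0,.035))
def tcp(t,M): return bar(t)+.002*M.as_matrix()[:,2]
def ang(s,M):
    b=np.array(s['tcp_pos'])-.002*M.as_matrix()[:,2]-[H[0],H[1],.02]; b=R.from_euler('z',-H[2]).apply(b)
    return np.arctan2(b[2],-b[0])-np.arctan2(.035,.148), np.hypot(b[0],b[2])
E
python3 - <<'E'
from tilt import *
for a in (15,20,25,30,35):
  for f in (H[2],H[2]+np.pi):
    M=rot(f,(-1 if f<1 else 1)*np.radians(a)); z=M.as_matrix()[:,2]
    qs=[r.inverse_kinematics(list(p),M.as_rotvec()) for p in [tcp(0,M)-.09*z]+[tcp(t,M) for t in np.linspace(0,.72,7)]]
    print(a,round(f,2),z.round(2),[None if q is None else np.round(q,2).tolist() for q in (qs[0],qs[1],qs[-1])],sum(q is None for q in qs))
E
```

```text
15 -0.08 [ 0.26 -0.02 -0.97] [[-0.14, -0.21, 2.24, 0.02, 0.84, -0.07], [-0.14, 0.04, 2.21, 0.03, 0.63, -0.08], [-0.13, 0.01, 2.04, 0.02, 0.83, -0.06]] 0
15 3.06 [ 0.26 -0.02 -0.97] [None, None, None] 8
20 -0.08 [ 0.34 -0.03 -0.94] [[-0.15, -0.27, 2.31, 0.03, 0.75, -0.09], [-0.14, 0.01, 2.26, 0.04, 0.52, -0.09], [-0.13, -0.03, 2.09, 0.03, 0.73, -0.07]] 0
20 3.06 [ 0.34 -0.03 -0.94] [None, None, None] 8
25 -0.08 [ 0.42 -0.03 -0.91] [[-0.15, -0.33, 2.38, 0.05, 0.66, -0.1], [-0.15, -0.02, 2.31, 0.07, 0.42, -0.12], [-0.14, -0.06, 2.14, 0.04, 0.63, -0.08]] 0
25 3.06 [ 0.42 -0.03 -0.91] [None, None, None] 8
30 -0.08 [ 0.5  -0.04 -0.87] [[-0.16, -0.39, 2.45, 0.07, 0.56, -0.13], [-0.15, -0.04, 2.35, 0.11, 0.3, -0.17], [-0.14, -0.09, 2.19, 0.06, 0.52, -0.1]] 0
30 3.06 [ 0.5  -0.04 -0.87] [None, None, None] 8
35 -0.08 [ 0.57 -0.05 -0.82] [[-0.17, -0.44, 2.51, 0.11, 0.46, -0.16], None, [-0.14, -0.12, 2.24, 0.09, 0.41, -0.13]] 1
35 3.06 [ 0.57 -0.05 -0.82] [None, None, None] 8
```

Run:
```python
from tilt import *
M=rot(H[2],-np.radians(20)); z=M.as_matrix()[:,2]; p=tcp(0,M)
r.open(); r.move_to(list(p-.09*z),M.as_rotvec())
if r.movel(list(p),velocity=.08,max_force=8): print('touched'); st(); raise SystemExit
r.close(50); s=st(); print('ang,rad',ang(s,M))
if s['grip_width']>.05:
    for t in np.linspace(0,.70,11)[1:]:
        r.movel(list(tcp(t,M)),velocity=.06)
    s=st(); print('ang',ang(s,M)); 
    r.dwell(.3); im=r.snapshot('scene'); cv2.imwrite('pics/t1.png',cv2.resize(im[180:320,210:400],(760,560),interpolation=2))
    print(fit_tray(sight(['scene','top']),H)); s=st(); print(np.linalg.norm(s['contact_force']))
```

```text
t56.5 [0.4895 0.0483 0.0535] grip 0.12 48.7 F [-0.1  0.   2.7]
ang,rad (np.float64(0.003156676881617415), np.float64(0.1517424417691774))
t59.7 [0.5463 0.0435 0.142 ] grip 0.12 51.5 F [-13.4  -2.9  10.1]
ang (np.float64(0.7073092298118964), np.float64(0.15340127465900055))
(array([0.69014744]), array([ 0.2,  4.3, -3.5, -2.3,  1.4,  0.4]))
t60.4 [0.5463 0.0435 0.1419] grip 0.12 51.5 F [-12.9  -2.5   9.5]
16.189678808896833
```

View pics/t1.png

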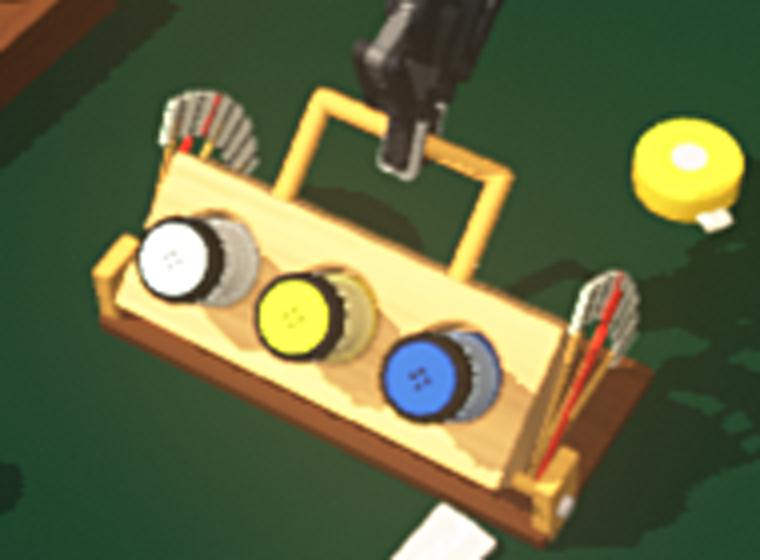

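The tubes sit in the tilted tray, and the red pointer lies on the red mark at (618,285) on the right-hand scale. Measured angle is about 0.70 rad. I hold here, then lower.

Run:
```python
from tilt import *
M=rot(H[2],-np.radians(20)); z=M.as_matrix()[:,2]
r.dwell(2.5); s=st(); print(ang(s,M))
for t in np.linspace(.70,0,11)[1:]: r.movel(list(tcp(t,M)),velocity=.06)
s=st(); print(ang(s,M)); r.dwell(.3)
b=tcp(0,M); print(r.movel(list(b-[0,0,.004]),velocity=.03,max_force=12)); s=st(); r.dwell(.5)
r.open(); p=np.array(r.read_state()['tcp_pos']); r.movel(list(p-.09*z),velocity=.15)
r.close(20); r.move_to([.489,.048,.13],rv(H[2])); print(r.movel([.489,.048,.070],velocity=.04,max_force=10)); st(); r.dwell(.4)
r.movel([.489,.048,.16],velocity=.2); r.open()
w=tray_well(0); r.move_to([*w,.3],rv(TW[1])); r.dwell(.1); im=r.snapshot('wrist')
for c,k in (('white',-1),('yellow',0),('blue',1)): print(button(im,cam('wrist'),c,tray_well(k),.113),tray_well(k))
st()
```

```text
t62.9 [0.5463 0.0435 0.1419] grip 0.12 51.5 F [-12.9  -2.3   9.1]
(np.float64(0.707067315003147), np.float64(0.15340241876866026))
t66.1 [0.4907 0.0482 0.0538] grip 0.12 53.4 F [10.3  0.5 -7.4]
(np.float64(0.0071274373833733196), np.float64(0.15064933562940622))
True
t66.6 [0.4904 0.0483 0.0509] grip 0.12 55.9 F [-2.5 -0.2  7.4]
True
t71.0 [0.4889 0.048  0.0778] grip 0.00 3.5 F [-1.4  0.   6.9]
(np.float64(0.0017737729453385389), array([ 0.5875511 , -0.03461113]), (326.1706653054279, 290.8992683341841), 34, 36) [ 0.58578214 -0.03474181]
(np.float64(0.0020327630521967434), array([0.594023  , 0.03980105]), (326.7618648799553, 216.2183137911781), 38, 39) [0.592 0.04 ]
(np.float64(0.0023147425773580523), array([0.6005265 , 0.11490975]), (327.40661773272745, 130.5305837119888), 41, 43) [0.59821786 0.11474181]
t73.6 [0.5904 0.0402 0.2975] grip 1.00 0.0 F [ 0.1  0.1 -1. ]
```

The tray is level and all three tubes are in it. Now they go to the rack.

Run:
```python
from pp import *
for c,k,j in (('white',-1,1),('yellow',0,0),('blue',1,-1)):
    w=rack_well(j); f=bestphi([*w,.22],RW[1]+np.pi/2)
    ok=pick(c,tray_well(k),TW[1],.03) and place(w,f,.01); print(c,ok,f)
    if not ok: break
w=rack_well(0); r.move_to([*w,.28],rv(f)); r.dwell(.1); im=r.snapshot('wrist'); cv2.imwrite('pics/k1.png',im)
for c,k in (('white',1),('yellow',0),('blue',-1)): print(button(im,cam('wrist'),c,rack_well(k),.093),rack_well(k))
st()
```

```text
white [ 0.5876 -0.0347] [324. 221.] (40, 41)
white [ 0.5874 -0.0349] [322. 221.] (40, 40)
t76.8 [ 0.5874 -0.0349  0.0928] grip 0.55 40.9 F [-3.7  0.5  6.7]
t77.8 [ 0.5879 -0.0351  0.2203] grip 0.55 41.4 F [-1.3 -0.  -0.5]
t79.2 [ 0.5966 -0.3079  0.2199] grip 0.55 41.4 F [-0.2  0.1 -1.8]
t80.9 [ 0.5964 -0.3092  0.0729] grip 0.55 41.6 F [0.4 0.9 4.3]
white True 4.549388980384689
yellow [0.5938 0.0399] [324. 219.] (41, 41)
yellow [0.5938 0.04  ] [322. 220.] (40, 41)
t86.2 [0.5938 0.04   0.0928] grip 0.55 41.0 F [-3.7  0.4  5.7]
t87.3 [0.5942 0.04   0.2203] grip 0.55 41.5 F [-0.4  0.1 -1.8]
t88.8 [ 0.5227 -0.2959  0.2199] grip 0.55 41.5 F [ 1.   0.  -1.2]
t90.5 [ 0.5223 -0.2967  0.0728] grip 0.56 41.9 F [-0.   0.5  3.9]
yellow True 4.549388980384689
blue [0.6005 0.1153] [324. 219.] (40, 41)
blue [0.6003 0.1154] [322. 220.] (40, 41)
t96.1 [0.6004 0.1155 0.0928] grip 0.55 40.9 F [-4.  -0.1  5.8]
t97.2 [0.6008 0.1154 0.2203] grip 0.55 41.4 F [-0.8  0.4 -1.2]
t98.9 [ 0.4487 -0.284   0.22  ] grip 0.55 41.5 F [-0.1  0.4 -2. ]
t100.6 [ 0.4483 -0.2844  0.0729] grip 0.55 41.9 F [-0.3  1.2  5.5]
blue True 4.549388980384689
(np.float64(0.00011651894224892096), array([ 0.5963395 , -0.30885938]), (323.480470100242, 127.95460306486922), 41, 44) [ 0.59630587 -0.30897094]
(np.float64(0.0003226811234781964), array([ 0.52223076, -0.29648483]), (323.2140307523339, 213.77594728171334), 39, 39) [ 0.5223 -0.2968]
(np.float64(0.0005923385689159621), array([ 0.44868809, -0.28418672]), (322.9635955831608, 288.5527950310559), 34, 36) [ 0.44829413 -0.28462906]
t102.6 [ 0.5208 -0.296   0.2772] grip 1.00 0.0 F [-0.2  0.1 -0.7]
```

View pics/k1.png

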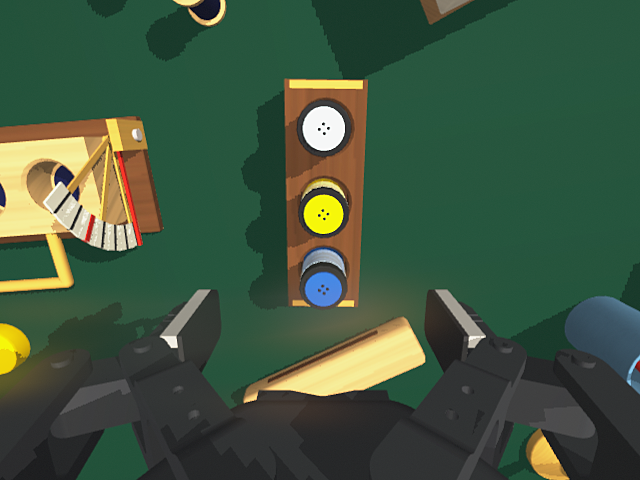

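All three tubes are upright in the rack: white (323,128), yellow (323,214) and blue (323,289). The tray pointer sits at the zero end of its scale (139,245). One last press makes sure the tray is level, then I hand in.

Run:
```python
from pp import *
r.close(20); r.move_to([.489,.048,.2],rv(-.082)); r.movel([.489,.048,.1]); print(r.movel([.489,.048,.070],velocity=.04,max_force=9)); st()
r.movel([.489,.048,.25],velocity=.2); r.open(); r.dwell(.3)
print(r.job_done())
```

```text
True
t106.1 [0.489  0.0481 0.0778] grip 0.00 3.9 F [-2.2  0.3  7.1]
the job is handed in; nothing more can be done
None
```

The white, yellow and blue tubes were shown in the tray at about 40 degrees for over two seconds, the tray was lowered level, and all three now stand fully home in the rack; the job is handed in, but no verdict came back.

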